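Turn the lens rack in its corner stop and lay the two lens tubes in it

TASK

First swing the free corner of the empty rack round so that the rack makes a quarter turn counter-clockwise (seen from above), with the black corner bumper staying in the stop's socket and the rack flat on the bench, until its long side lies flush along the fence. Then lay each lens tube across the rack, the wide one in the wide pair of V-notches and the narrow one in the narrow pair, roughly centred and resting in both notches; set them down without dropping them. Leave everything else on the bench where it is.

Things in the scene. Friction and masses are not known exactly. Their poses are not given: they have to be found in the camera images.
- rack: Loose grey plastic open rack, 150 x 100, about 0.5-0.85 kg, black round bumper (28 dia, 36 high) at one corner. Origin: bumper's centre at bench level, z up. Body spans x -155 to -5, y 5 to 105. Long walls (y 5-17 and 93-105, 42 high) have V-notches; end walls 34 high; floor 8 thick. Starts with yaw 0 to 0.2 rad above the stop's; turned: 90 degrees above it, the y = 5 side on the fence.
- rack_corner (a point): Free corner of the rack (rack x = -155, y = 105, at bench level), diagonally opposite the bumper. Pushing the outer face y = 105 near this corner, square to it, turns the rack counter-clockwise (seen from above) and keeps the bumper in the socket. Sliding takes a few newtons. Site axes are the rack's.
- stop: Aluminium corner stop, 20 high, fixed to the bench. Origin: centre of its U-shaped socket at bench level, z up. The socket (32 wide, its back at x = 15.5, open toward -x) loosely holds the bumper, which can turn in it. Fence: straight bar, front face x = -3, from y = -16 to -151; a short lip with the same front face spans y = 16 to 46. The rack is always on the -x side.
- rack_wide (a point): Middle of the wide tube's axis when it lies centred in the wide notch pair; moves with the rack, rack axes (rack x = -47, y = 55, z = 45.5). 90-degree V-notches, one in each long wall, mouth 44 wide, bottom of the V at z = 20. A tube lies across both walls, along the rack's y; 76 clear between the walls.
- rack_narrow (a point): The same for the narrow tube in the narrow notch pair (rack x = -117, y = 55, z = 49.4): mouth 22 wide, bottom of the V at z = 31.
- tube_wide: Wide lens tube: plain aluminium cylinder with dark rings near its ends, 36 dia x 116 long, about 0.18 kg, lying on the bench to the left or right of the rack (either). Origin: middle of its axis; x along its axis (either way round), which starts within 0.4 rad of the world x axis. It can roll.
- tube_narrow: Narrow lens tube: the same look, 26 dia x 116 long, about 0.12 kg, lying on the bench on the other side. Origin: middle of its axis; x along its axis.
- oil_bottle: Bystander, to be left where it is: small amber glass bottle with a black cap, 34 dia x 65 high. Origin: centre of its underside.
- beaker: Bystander, to be left where it is: clear glass beaker, 68 dia x 85 high. Origin: centre of its underside.
- dish: Bystander, to be left where it is: shallow glass dish, 90 dia x 15 high. Origin: centre of its underside.
- slide_box: Bystander, to be left where it is: closed flat wooden box, 87 x 102 x 32. Origin: centre of its underside.
- eyepiece: Bystander, to be left where it is: short black stepped eyepiece standing upright, 32 dia x 46 high. Origin: centre of its underside.
- blower: Bystander, to be left where it is: black rubber blower bulb with a thin nozzle upward, 48 dia x 85 high. Origin: centre of its underside.
- weight_block: Bystander, to be left where it is: plain steel block, 60 x 30 x 28. Origin: centre of its underside.
Not all that is in view belongs to the job. Leave any yellow look-alike of the tube_narrow alone.

How it is judged:
On the way:
1. the empty rack has been turned a quarter turn, flush along the fence, with both tubes still on the bench (angle between the x axis of rack and the y axis of stop, either way round below 0.06 rad and horizontal distance between rack and stop below 0.009 m and angle between rack's own z axis and vertical below 0.03 rad and linear speed of rack below 0.02 m/s and height (world z) of each of tube_wide, tube_narrow below 0.03 m), for 0.2 s.
At the end, for the whole second after the job is handed in: Rack flat, long side along the fence within 0.06 rad, bumper within 9 mm of the socket centre; each tube at rest in its own notch pair, within 4 mm of the seated position sideways and in height, 14 mm lengthwise and 0.08 rad of square across; all released (angle between the x axis of rack and the y axis of stop, either way round below 0.06 rad and horizontal distance between rack and stop below 0.009 m and angle between rack's own z axis and vertical below 0.03 rad and x of tube_wide in the frame of rack_wide between -0.004 and 0.004 m and y of tube_wide in the frame of rack_wide between -0.014 and 0.014 m and z of tube_wide in the frame of rack_wide between -0.004 and 0.004 m and angle between the x axis of each of tube_wide, tube_narrow and the y axis of rack, either way round below 0.08 rad and linear speed of each of tube_wide, tube_narrow, rack below 0.02 m/s and x of tube_narrow in the frame of rack_narrow between -0.004 and 0.004 m and y of tube_narrow in the frame of rack_narrow between -0.014 and 0.014 m and z of tube_narrow in the frame of rack_narrow between -0.004 and 0.004 m); the robot touches nothing.
It fails at once if the rack is lifted (10 mm at the bumper) or tipped (0.15 rad) (height (world z) of rack above 0.01 m or angle between rack's own z axis and vertical above 0.15 rad).
It fails at once if the bumper leaves the socket (more than 20 mm from its centre) (horizontal distance between rack and stop above 0.02 m).
It fails at once if a tube is dropped (falls freely by more than about 2 cm) ((linear speed of tube_wide above 0.6 m/s and contact force between the fingers and tube_wide below 0.05 N) or (linear speed of tube_narrow above 0.6 m/s and contact force between the fingers and tube_narrow below 0.05 N)).
It fails at once if a bystander is moved by more than 30 mm or knocked over (distance of any of oil_bottle, beaker, dish, slide_box, eyepiece, blower, weight_block from where it was at the start of the episode above 0.03 m or angle between any of oil_bottle, beaker, dish, slide_box, eyepiece, blower, weight_block's own z axis and vertical above 0.5 rad).
It also fails if it takes over 72 s, if anything falls off the work surface, if the arm or the gripper's body presses on something with over 40 N, if the wrist force passes 120 N, or if a joint passes its speed limit or range.

ROBOT

A 6-joint arm with a two-finger parallel gripper is mounted at the origin on the work surface. World frame = base frame: x ahead of the robot, y to its left, z up, the work surface at z = 0. Lengths are in m, angles in rad, forces in N, time in s.
With the tool pointing down it reaches from about 0.275 to 0.975 m from the base axis. Payload 8.4 kg.
Tool frame: the origin (TCP) lies at the very end of the fingers, on their centre line; the grasp point (between the pads) lies 19 mm behind it (ctrl.hold_point_z is the distance from the TCP to the grasp point, in m); z points along the fingers, y is the line along which they close (so a half turn about z gives the same grasp; the last joint's range is limited). The gripper opens to 92 mm and grips with 3 to 60 N. Pads are 20 mm wide; open, the fingers measure 128 mm over their backs; the gripper's body (75 mm by 189 mm) begins 69 mm behind the grasp point.
Start: joints at [-1.121, 0.353, 1.633, -0, 1.155, -0.002], TCP at [0.273, -0.562, 0.215] pointing down, gripper open.
Joint ranges: [-2.63, 2.63], [-0.92, 2.1], [0.06, 2.66], [-1.3, 4.44], [0, 2.69], [-3.02, 3.02]. Speed limits (rad/s): [2.22, 2.22, 2.79, 3.14, 3.14, 3.14].

INTERFACE

Orientations are given as a rotation vector (axis times angle).
In Python, from rig import sense, eyes, job, ctrl gives the robot as it stands.
- The arm moves only by the tool play_rows, never from a script. Its argument "moves" is a list of rows, each a list of 4 numbers: the shift along the tool's x, y, z in mm, then the turn about the tool's z in rad. In form: [[dx, dy, dz, turn], ...]. A call has 1 to 5 rows; each row shifts and turns the commanded pose from where the row before left it, along the tool's axes as they then stand; what a row does not reach is not made up. A row lasts 1/10 s, in which the tool goes at most 50 mm and 8.59 degrees, less where a joint would pass 70% of its speed; a pose out of reach is approached as far as the arm can. A call is refused whole if a number of a shift passes 50 or a number of a turn 0.15, either way. A call with a gripper value outside its range is refused whole. "gripper" is the opening, from 0 (shut) to 1 (fully open), set as the call begins (left out, the last holds). The fingers move at their own pace and stop on an object; "newtons" is the grip in N (left out, the last holds). Time passes only in rows, so rows that do not move let the fingers close. It gives the time, the measured TCP pose, the force, the opening and the grip force at its end, in the units of the state.
- sense(): the state, without advancing time (a new reading comes with each control period).
- eyes.grab_frame(name): name is "side" or "top"; returns (picture, depth): 384x512x3 uint8, blue, green, red; 384x512 float32, m along the optical axis (not along the pixel's ray), 0 where there is no reading.
- eyes.camera_info(name): a dict with "mtx" (3x3 intrinsics, pixels), "extrinsics" (4x4, takes a point from world to camera coordinates). Camera axes: x right, y up, looking along -z (the intrinsics and any distortion apply to the point x, -y, -z); pixel columns grow to the right and rows downward; lengths in m; the calibration is good to about 2 mm. A picture is of the moment at which its call begins. camera_info takes no time and is no camera call.
- job.job_done(): hands the job in; it is judged then, once.
The state is a dict: "time_s": time; "joint_pos": joint angles; "joint_vel": joint speeds; "effort": joint torques, N m; "eef_pos": TCP position; "orientation": TCP orientation; "contact_force": force on the tool from outside, world axes, zero at the start; "moment": the same for the moment, N m; "grip_width": finger opening in m; "finger_force": force on a finger pad.
Only numpy, scipy, OpenCV 4.12 (cv2) and the standard library are available. Lean on these libraries where they do the work, as an engineer would, in place of code of your own. Each camera call takes 0.05 s, during which the arm holds its last target. There are 200 camera calls.

## Working session

There is one attempt and no reset: what is moved stays moved. The work goes in short steps, Python scripts to look and compute and a tool call to move; the robot and the scene stay as the last step left them, time stands still between calls to the robot, and variables do not carry over. Pictures are saved under pics/ and viewed, at most 10 in all, crops included, and the job is handed in when it is done.

Besides the shell and the picture viewer there is one more tool, called after "Request:" as name([rows], argument=value, ...), one row to a line, values as JSON. play_rows: Moves the arm, as the interface text tells. Its arguments: {"type":"object","properties":{"moves":{"type":"array"},"gripper":{"type":"number"},"newtons":{"type":"number"}},"required":["moves"]}

```bash
ls; mkdir -p pics
python3 - <<'E'
from rig import sense, eyes, job, ctrl
import cv2,numpy as np
s=sense(); print({k:np.round(v,3) for k,v in s.items()}, ctrl.hold_point_z)
for n in("top","side"):
    p,d=eyes.grab_frame(n); cv2.imwrite(f"pics/{n}0.png",p); np.save(f"pics/{n}0.npy",d)
    c=eyes.camera_info(n); print(n,c);
E
```

```text
pics
{'time_s': np.float64(0.0), 'joint_pos': array([-1.121,  0.354,  1.634,  0.   ,  1.155, -0.002]), 'joint_vel': array([ 0.   , -0.001, -0.001,  0.003,  0.002, -0.001]), 'effort': array([-2.0000e-03, -5.9384e+01, -3.3421e+01,  7.0000e-02,  2.3000e-02,
       -0.0000e+00]), 'eef_pos': array([ 0.273, -0.562,  0.214]), 'orientation': array([-3.06 , -0.703,  0.   ]), 'contact_force': array([ 0.472,  1.448, -0.068]), 'moment': array([ 0.052, -0.005,  0.046]), 'finger_force': np.float64(0.0), 'grip_width': np.float64(0.092)} 0.0187
top {'mtx': array([[362.23646798,   0.        , 254.56137907],
       [  0.        , 362.23646798, 190.86417733],
       [  0.        ,   0.        ,   1.        ]]), 'extrinsics': array([[-0.02070826, -0.99933087, -0.03014936,  0.01907489],
       [ 0.99015754, -0.02467448,  0.13776509, -0.60628195],
       [-0.13841682, -0.02699974,  0.99000596, -1.00891243],
       [ 0.        ,  0.        ,  0.        ,  1.        ]])}
side {'mtx': array([[440.2563217 ,   0.        , 251.97849359],
       [  0.        , 440.2563217 , 186.64628998],
       [  0.        ,   0.        ,   1.        ]]), 'extrinsics': array([[-0.97545237, -0.21954498,  0.01710751,  0.58733979],
       [ 0.14603808, -0.58679447,  0.79645786, -0.14951751],
       [-0.16481973,  0.77940506,  0.60445199, -1.17091228],
       [ 0.        ,  0.        ,  0.        ,  1.        ]])}
```

View pics/top0.png

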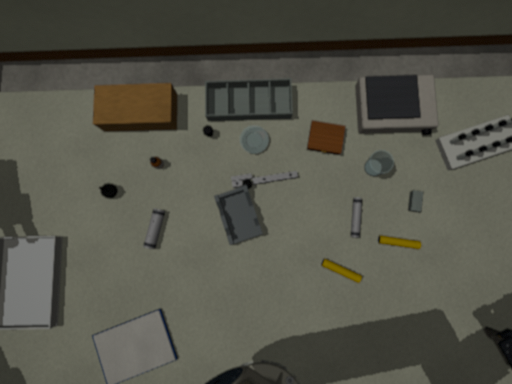

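View pics/side0.png

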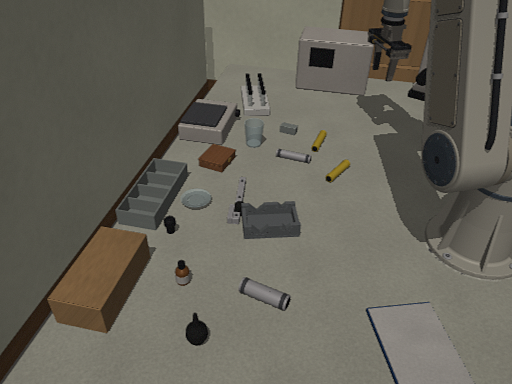

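Top view: the rack is at (240,215), its bumper at (248,183) and the fence runs to (299,176). Grey tubes lie at (155,228), bigger and so wide, and (357,217), narrow. The yellow ones at (400,242) and (342,270) are decoys to leave alone. I'll check this in a close crop.

```bash
cat > h.py <<'E'
import numpy as np,cv2
from rig import sense,eyes,job,ctrl
def ray(n,uv,z):
    c=eyes.camera_info(n);K=c["mtx"];E=c["extrinsics"];R,t=E[:3,:3],E[:3,3]
    uv=np.atleast_2d(uv).astype(float)
    d=np.c_[(uv[:,0]-K[0,2])/K[0,0],-(uv[:,1]-K[1,2])/K[1,1],-np.ones(len(uv))]@R
    o=-R.T@t
    return o+d*((z-o[2])/d[:,2])[:,None]
def proj(n,P):
    c=eyes.camera_info(n);K=c["mtx"];E=c["extrinsics"]
    q=np.atleast_2d(P)@E[:3,:3].T+E[:3,3]
    return np.c_[K[0,0]*q[:,0]/-q[:,2]+K[0,2],K[1,1]*-q[:,1]/-q[:,2]+K[1,2]]
def axis(n,mask,z):
    ys,xs=np.nonzero(mask);P=ray(n,np.c_[xs,ys],z)[:,:2]
    r=cv2.minAreaRect((P*1000).astype(np.float32));b=cv2.boxPoints(r)
    e=max((b[1]-b[0],b[2]-b[1]),key=np.linalg.norm)
    return np.round(r[0],1),np.round(r[1],1),np.round(np.arctan2(e[1],e[0]),3),np.round(P.mean(0)*1000,1)
E
python3 - <<'E'
from h import *
p=cv2.imread("pics/top0.png");d=np.load("pics/top0.npy")
a=cv2.resize(p[165:255,205:310],None,fx=5,fy=5,interpolation=cv2.INTER_CUBIC)
b=cv2.resize(p[195:265,130:180],None,fx=5,fy=5,interpolation=cv2.INTER_CUBIC)
c=cv2.resize(p[190:250,340:380],None,fx=5,fy=5,interpolation=cv2.INTER_CUBIC)
H=600;W=np.zeros((H,800,3),np.uint8)
W[:450,:525]=a[:,:525];W[:350,540:790]=b;  W[360:600,540:740]=c[:240]
cv2.imwrite("pics/crop0.png",np.clip(W*1.6,0,255).astype(np.uint8))
# depth points height
c_=eyes.camera_info("top");K=c_["mtx"];E=c_["extrinsics"]
v,u=np.mgrid[:384,:512]
P=(np.stack([(u-K[0,2])/K[0,0]*d,-(v-K[1,2])/K[1,1]*d,-d],-1)-E[:3,3])@E[:3,:3]
np.save("pics/P0.npy",P)
for nm,(x0,x1,y0,y1) in dict(L=(135,175,200,258),R=(345,370,190,245)).items():
    z=P[y0:y1,x0:x1,2];m=np.zeros(d.shape,np.uint8);m[y0:y1,x0:x1]=(z>.008)
    print(nm,m.sum(),z.max(),[axis("top",m,zz) for zz in(.013,.018)])
print(np.median(P[280:330,200:240,2]))
E
```

```text
L 512 1.0829288975391613 [(array([511.1, 315.1]), array([155.8,  89.8]), np.float32(0.163), array([506.4, 307.5])), (array([510.8, 313.5]), array([155. ,  89.4]), np.float32(0.163), array([506.2, 305.9]))]
R 373 1.0829288975391613 [(array([ 519.6, -290.8]), array([ 59.1, 131.8]), np.float32(-0.344), array([ 526.6, -289.5])), (array([ 519.3, -289.6]), array([ 58.8, 131.2]), np.float32(-0.344), array([ 526.3, -288.3]))]
0.00038445370790803947
```

View pics/crop0.png

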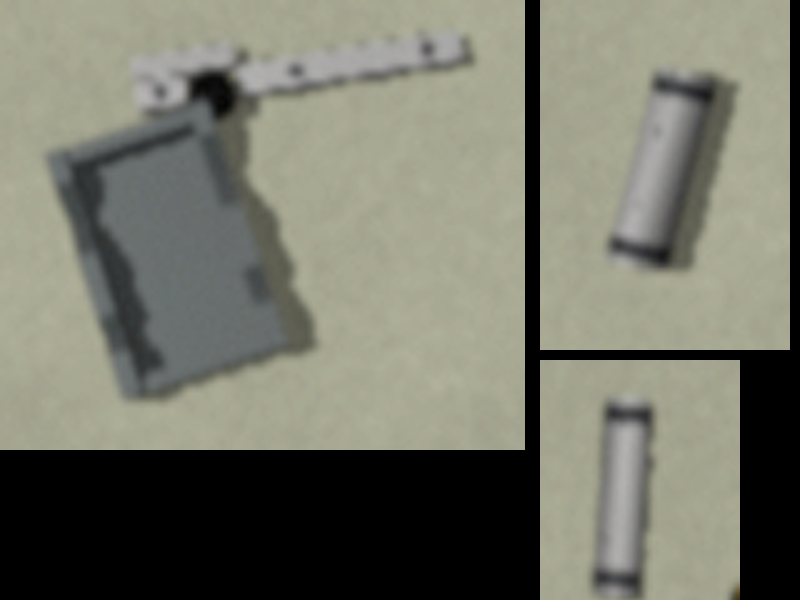

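The crop confirms the choice: the wide grey tube is on the left and the narrow grey one on the right. The free rack corner is near pixel (230,244), and the fence's front edge runs from (254,184) to (299,178).

Run:
```python
from h import *
p=cv2.imread("pics/top0.png");d=np.load("pics/top0.npy");P=np.load("pics/P0.npy")
hsv=cv2.cvtColor(p,cv2.COLOR_BGR2HSV)
ok=(d>0)
for nm,(x0,x1,y0,y1),h in [("L",(135,175,200,258),.018),("R",(345,370,190,245),.013)]:
    z=P[y0:y1,x0:x1,2];m=np.zeros(d.shape,np.uint8);m[y0:y1,x0:x1]=(z>.006)&ok[y0:y1,x0:x1]
    print(nm,m.sum(),z[m[y0:y1,x0:x1]>0].max(),axis("top",m,h))
    cc=np.zeros_like(m);cc[y0:y1,x0:x1]=(hsv[y0:y1,x0:x1,1]<25)&(p[y0:y1,x0:x1,1]>130);print(" col",cc.sum())
# rack mask
m=np.zeros(d.shape,np.uint8);m[182:250,205:275]=((P[...,2]>.02)&(P[...,2]<.06)&ok)[182:250,205:275]
n,l,st,_=cv2.connectedComponentsWithStats(m);k=1+st[1:,4].argmax();print("rack",st[k],axis("top",l==k,.040))
# bumper
m=np.zeros(d.shape,np.uint8);m[176:192,240:256]=(p[176:192,240:256].max(2)<45);ys,xs=np.nonzero(m);print("bump",m.sum(),xs.mean(),ys.mean(),ray("top",[xs.mean(),ys.mean()],.036))
# fence
m=np.zeros(d.shape,np.uint8);m[170:186,256:302]=((P[...,2]>.010)&(P[...,2]<.03)&ok)[170:186,256:302];print("fence",m.sum(),axis("top",m,.02))
# objects height map around paths
for nm,uv in dict(oil=(155,161),eye=(208,130),blow=(109,190),beak=(378,164),dish=(255,141),box=(326,137),wt=(416,201),y1=(400,242),y2=(342,270)).items(): print(nm,np.round(P[uv[1],uv[0]],3))
```

```text
L 510 0.04051984156145701 (array([510.3, 307. ]), array([101.3, 138. ]), np.float32(-0.232), array([506.3, 305.7]))
 col 0
R 368 0.030749060697959144 (array([ 533.4, -290. ]), array([ 26.8, 130.9]), np.float32(-0.128), array([ 527. , -289.3]))
 col 0
rack [214 182  49  63 696] (array([547.5,  49.5]), array([158.7, 116. ]), np.float32(0.298), array([545.4,  55.7]))
bump 72 247.36111111111111 183.5 [[0.6297363 0.0260588 0.036    ]]
fence 269 (array([650.8, -59.6]), array([ 19.8, 124.1]), np.float32(-1.429), array([651. , -59.3]))
oil [0.699 0.293 0.06 ]
eye [0.792 0.14  0.046]
blow [0.619 0.43  0.05 ]
beak [ 0.684 -0.367  0.005]
dish [0.766 0.002 0.004]
box [ 0.765 -0.21   0.031]
wt [ 0.567 -0.459  0.031]
y1 [ 0.451 -0.406  0.028]
y2 [ 0.376 -0.238  0.026]
```

```bash
cat >> h.py <<'E'
def tool():
    s=sense();R=cv2.Rodrigues(np.array(s["orientation"]))[0]
    return np.array(s["eef_pos"])*1000,np.arctan2(R[1,0],R[0,0]),R
def rows(wps):
    """waypoints x,y,z mm,yaw -> tool-frame rows (translation in frame before the turn)"""
    p,y,_=tool();out=[]
    for w in wps:
        d=np.array(w[:3])-p;c,s=np.cos(y),np.sin(y)
        out.append([round(c*d[0]+s*d[1],1),round(s*d[0]-c*d[1],1),round(-d[2],1),round(y-w[3],3)])
        p=np.array(w[:3]);y=w[3]
    return out
def seg(n,img,box,h,lo=8):
    """grey tube against tan bench: colour mask (low b-r difference or dark rings)"""
    x0,x1,y0,y1=box;q=img[y0:y1,x0:x1].astype(int)
    bg=np.median(q.reshape(-1,3),0)
    m=((q[...,2]-q[...,0])<(bg[2]-bg[0])*0.55).astype(np.uint8)
    m=cv2.morphologyEx(m,cv2.MORPH_OPEN,np.ones((3,3),np.uint8))
    k,l,st,_=cv2.connectedComponentsWithStats(m)
    j=1+st[1:,4].argmax();M=np.zeros(img.shape[:2],np.uint8);M[y0:y1,x0:x1]=l==j
    return axis(n,M,h),M
E
python3 - <<'E'
from h import *
p=cv2.imread("pics/top0.png");s=cv2.imread("pics/side0.png")
print(p[228,152:175:3].tolist())
for nm,b,h in [("L",(138,172,200,258),.018),("R",(343,372,190,245),.013)]: print(nm,seg("top",p,b,h)[0])
for nm,b,h in [("L",(230,300,268,318),.018),("R",(268,318,140,168),.013)]: print(nm,seg("side",s,b,h)[0])
R=lambda t:np.array([[np.cos(t),-np.sin(t)],[np.sin(t),np.cos(t)]])
b=np.array([629.7,26.1])
for t in(.26,.3,.33):
  P=[np.r_[b+R(t)@q,42]/1000 for q in([-155,105],[-155,5],[-5,105])];print(t,proj("top",P).round(1).tolist(),proj("side",P).round(1).tolist())
print(tool()[:2])
E
```

```text
[[106, 106, 106], [85, 86, 86], [57, 56, 56], [48, 55, 55], [55, 63, 62], [94, 107, 106], [94, 107, 107], [94, 107, 107]]
L (array([504.9, 303.9]), array([ 39.6, 117.6]), np.float32(-0.246), array([505. , 304.5]))
R (array([ 526.4, -289.8]), array([ 27. , 118.7]), np.float32(-0.122), array([ 525.3, -289.8]))
L (array([506.6, 308.6]), array([ 47.3, 124.5]), np.float32(-0.25), array([504.9, 309.1]))
R (array([ 526.8, -283.5]), array([ 49.6, 121.4]), np.float32(-0.117), array([ 525.7, -283.4]))
0.26 [[226.8, 245.0], [260.5, 235.2], [213.0, 194.9]] [[300.5, 225.4], [296.0, 201.3], [243.2, 226.2]]
0.3 [[229.3, 245.7], [262.5, 234.6], [213.5, 196.2]] [[301.8, 223.8], [295.8, 199.9], [244.8, 226.1]]
0.33 [[231.2, 246.3], [264.1, 234.1], [213.9, 197.2]] [[302.6, 222.5], [295.5, 198.9], [246.0, 226.0]]
(array([ 272.67673286, -561.90032966,  213.98423046]), np.float64(0.45182450438482064))
```

Request:
play_rows([
  [30.5,-35.2,0,0],
  [30.5,-35.2,0,0],
  [30.5,-35.2,0,0],
  [30.5,-35.2,0,0],
  [30.5,-35.2,0,0],
], gripper=0, newtons=20)

```text
time_s: 0.6
eef_pos: [0.3331, -0.3355, 0.2143]
orientation: [-3.062, -0.703, 0.0]
contact_force: [0.7, 0.5, -0.4]
grip_width: 0.0541
finger_force: 0.0
```

Request:
play_rows([
  [30.5,-35.2,0,0],
  [30.5,-35.2,0,0],
  [30.5,-35.2,0,0],
  [30.5,-35.2,0,0],
  [30.5,-35.2,0,0],
])

```text
time_s: 1.1
eef_pos: [0.3936, -0.1107, 0.2146]
orientation: [3.062, 0.703, 0.0]
contact_force: [-0.3, -0.2, 0.9]
grip_width: 0.0142
finger_force: 0.0
```

Request:
play_rows([
  [30.5,-35.2,0,0],
  [30.5,-35.2,0,0],
  [30.5,-35.2,0,0],
  [30.5,-35.2,0,0],
  [30.5,-35.2,0,0],
])

```text
time_s: 1.6
eef_pos: [0.4539, 0.1145, 0.2145]
orientation: [3.062, 0.704, 0.0]
contact_force: [1.8, 0.2, 0.8]
grip_width: 0.0006
finger_force: 0.0
```

```bash
cat >> h.py <<'E'
B=np.array([629.7,26.1])
def rk(t,q): c,s=np.cos(t),np.sin(t); return B+[c*q[0]-s*q[1],s*q[0]+c*q[1]]
E
python3 - <<'E'
from h import *
print(tool()[:2]); w=rk(.3,(-142,137))
print(rows([(*w,130,.38),(*w,90,.3),(*w,50,.3),(*w,14,.3)]))
E
```

```text
(array([453.87576577, 114.50748375, 214.54773394]), np.float64(0.45213463151428596))
[[np.float64(-0.1), np.float64(-0.6), np.float64(84.5), np.float64(0.072)], [np.float64(0.0), np.float64(0.0), np.float64(40.0), 0.08], [np.float64(0.0), np.float64(0.0), np.float64(40.0), 0.0], [np.float64(0.0), np.float64(0.0), np.float64(36.0), 0.0]]
```

Request:
play_rows([
  [0,0,50,0.075],
  [0,0,50,0.077],
  [0,0,50,0],
  [0,0,50,0],
  [0,0,0,0],
])

```text
time_s: 2.1
eef_pos: [0.4485, 0.1112, 0.0089]
orientation: [3.105, 0.469, -0.02]
contact_force: [-1.0, -0.2, -0.1]
grip_width: 0.001
finger_force: 0.0
```

Request:
play_rows([
  [0,4,0,0],
  [0,4,0,0],
  [0,4,0,0],
  [0,2,0,0],
  [0,0,0,0],
])

```text
time_s: 2.6
eef_pos: [0.4593, 0.099, 0.0161]
orientation: [-3.106, -0.468, -0.005]
contact_force: [-0.4, -0.2, -0.9]
grip_width: 0.0003
finger_force: 0.0
```

Run:
```python
from h import *
p,y,_=tool();print(p,y);t=y;c,s=np.cos(t),np.sin(t);d=p[:2]-B;print("in rack",c*d[0]+s*d[1],-s*d[0]+c*d[1],sense()["contact_force"])
im,_=eyes.grab_frame("top");im2,_=eyes.grab_frame("side")
a=cv2.resize(im[150:260,190:330],None,fx=4,fy=4);b=cv2.resize(im2[165:245,210:330],None,fx=2,fy=2)
cv2.imwrite("pics/a1.png",np.clip(np.hstack([a,np.vstack([b,np.zeros((280,240,3),np.uint8)])])*1.5,0,255).astype(np.uint8))
```

```text
[459.25405588  98.97969122  16.12060044] 0.2990616869462835
in rack -141.40833894490356 119.8622164607323 [-0.40823511 -0.16496239 -0.86108358]
```

View pics/a1.png

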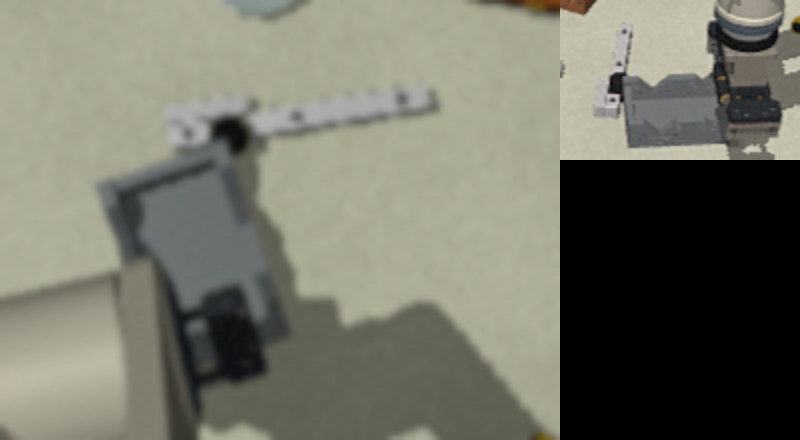

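The rack is still in place with the bumper in the socket, and the gripper is standing beside the free corner. Now I'll push along the arc.

Request:
play_rows([
  [-4,5,0,-0.035],
  [-4,5,0,-0.035],
  [-4,5,0,-0.035],
  [-4,5,0,-0.035],
  [-4,5,0,-0.035],
])

```text
time_s: 3.2
eef_pos: [0.4487, 0.0687, 0.0148]
orientation: [-3.053, -0.741, -0.001]
contact_force: [0.8, 2.9, 0.7]
grip_width: -0.0
finger_force: 0.8
```

Request:
play_rows([
  [-4,5,0,-0.035],
  [-4,5,0,-0.035],
  [-4,5,0,-0.035],
  [-4,5,0,-0.035],
  [-4,5,0,-0.035],
])

```text
time_s: 3.7
eef_pos: [0.4444, 0.0369, 0.0148]
orientation: [-2.976, -1.005, -0.0]
contact_force: [-0.3, 2.1, 0.1]
grip_width: 0.0001
finger_force: 0.8
```

```bash
cat >> h.py <<'E'
def inrack():
    p,t,_=tool();c,s=np.cos(t),np.sin(t);d=p[:2]-B;return np.round([c*d[0]+s*d[1],-s*d[0]+c*d[1],p[2],t],3)
def bump(im):
    m=np.zeros(im.shape[:2],np.uint8);m[174:192,238:258]=(im[174:192,238:258].max(2)<45);ys,xs=np.nonzero(m);return m.sum(),ray("top",[xs.mean(),ys.mean()],.036).round(4)
E
python3 - <<'E'
from h import *
print(inrack(),sense()["contact_force"])
im,_=eyes.grab_frame("top");print(bump(im));im2,_=eyes.grab_frame("side")
a=cv2.resize(im[150:260,190:330],None,fx=4,fy=4);b=cv2.resize(im2[165:245,210:330],None,fx=2,fy=2)
cv2.imwrite("pics/a2.png",np.clip(np.hstack([a,np.vstack([b,np.zeros((280,240,3),np.uint8)])])*1.5,0,255).astype(np.uint8))
E
```

```text
[-140.84   120.967   14.763    0.651] [-0.27894497  2.12110619  0.12087645]
(np.uint64(57), array([[0.6323, 0.0273, 0.036 ]]))
```

View pics/a2.png

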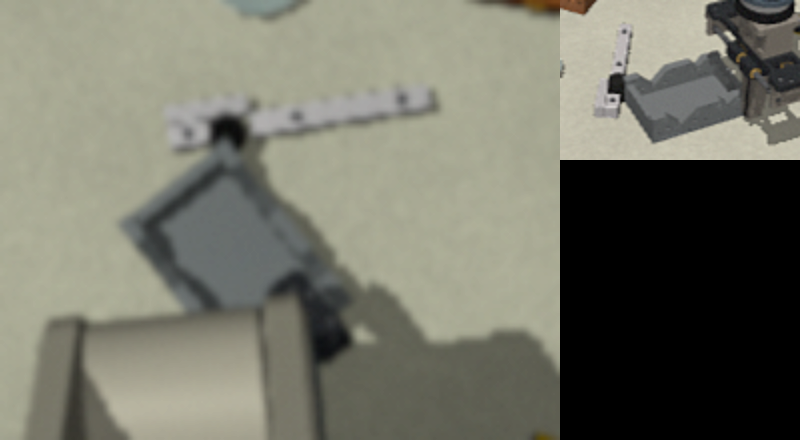

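The rack is turning about its bumper and the bumper is still in the socket. I'll carry on.

Request:
play_rows([
  [-4.2,5,0,-0.035],
  [-4.2,5,0,-0.035],
  [-4.2,5,0,-0.035],
  [-4.2,5,0,-0.035],
  [-4.2,5,0,-0.035],
])

```text
time_s: 4.3
eef_pos: [0.4449, 0.0045, 0.0146]
orientation: [-2.878, -1.26, 0.0]
contact_force: [-0.8, 2.4, 0.1]
grip_width: 0.0006
finger_force: 0.7
```

Request:
play_rows([
  [-4.2,5,0,-0.035],
  [-4.2,5,0,-0.035],
  [-4.2,5,0,-0.035],
  [-4.2,5,0,-0.035],
  [-4.2,5,0,-0.035],
])

```text
time_s: 4.8
eef_pos: [0.4511, -0.0275, 0.0146]
orientation: [-2.756, -1.506, 0.001]
contact_force: [-0.9, 2.4, -0.9]
grip_width: 0.0003
finger_force: 0.7
```

Request:
play_rows([
  [-4.2,5,0,-0.035],
  [-4.2,5,0,-0.035],
  [-4.2,5,0,-0.035],
  [-4.2,5,0,-0.035],
  [-4.2,5,0,-0.035],
])

```text
time_s: 5.3
eef_pos: [0.4629, -0.0578, 0.0145]
orientation: [-2.614, -1.741, 0.001]
contact_force: [-0.4, 1.5, -0.6]
grip_width: 0.0005
finger_force: 0.7
```

Request:
play_rows([
  [-4.2,5,0,-0.035],
  [-4.2,5,0,-0.035],
  [-4.2,5,0,-0.035],
  [-4.2,5,0,-0.035],
  [-4.2,5,0,-0.035],
])

```text
time_s: 5.8
eef_pos: [0.4797, -0.0857, 0.0145]
orientation: [-2.452, -1.963, 0.001]
contact_force: [-1.2, 1.2, 1.2]
grip_width: 0.0004
finger_force: 0.8
```

Run:
```python
from h import *
print(inrack(),sense()["contact_force"],bump(eyes.grab_frame("top")[0]))
```

```text
[-141.903  121.937   14.47     1.35 ] [-1.19177271  1.18130826  1.20007357] (np.uint64(69), array([[0.6273, 0.0237, 0.036 ]]))
```

Request:
play_rows([
  [-4.2,5,0,-0.035],
  [-4.2,5,0,-0.035],
  [-4.2,5,0,-0.035],
  [-4.2,5,0,-0.035],
  [-4.2,5,0,-0.035],
])

```text
time_s: 6.35
eef_pos: [0.5011, -0.11, 0.0144]
orientation: [-2.271, -2.169, 0.001]
contact_force: [-2.0, 2.2, -0.0]
grip_width: 0.0006
finger_force: 0.7
```

Request:
play_rows([
  [-4.2,5,0,-0.035],
  [-4.2,5,0,-0.035],
  [-4.2,5,0,-0.035],
  [-4.2,5,0,-0.035],
  [0,0,0,0],
])

```text
time_s: 6.85
eef_pos: [0.5221, -0.1271, 0.0145]
orientation: [2.115, 2.322, -0.0]
contact_force: [0.8, -1.1, -0.5]
grip_width: 0.0004
finger_force: 0.0
```

Run:
```python
from h import *
print(inrack(),sense()["contact_force"])
im,_=eyes.grab_frame("top");print(bump(im));im2,_=eyes.grab_frame("side")
a=cv2.resize(im[150:260,190:330],None,fx=4,fy=4);b=cv2.resize(im2[165:245,210:330],None,fx=2,fy=2)
cv2.imwrite("pics/a3.png",np.clip(np.hstack([a,np.vstack([b,np.zeros((280,240,3),np.uint8)])])*1.5,0,255).astype(np.uint8))
```

```text
[-142.5    121.423   14.524    1.664] [ 0.77255024 -1.06723038 -0.46218743]
(np.uint64(68), array([[0.6283, 0.0231, 0.036 ]]))
```

View pics/a3.png

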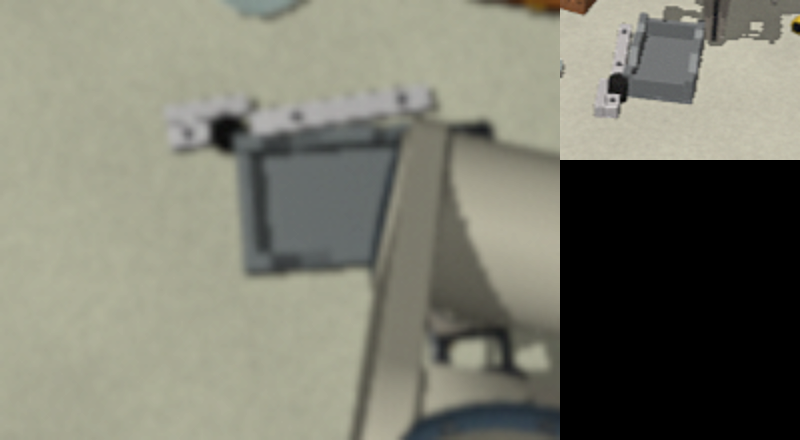

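The rack is almost flush, with a small wedge still open at the fence. I'll press gently until the force rises.

Request:
play_rows([
  [-2,3,0,-0.025],
  [-2,3,0,-0.025],
  [0,1,0,0],
  [0,1,0,0],
  [0,0,0,0],
])

```text
time_s: 7.45
eef_pos: [0.529, -0.1307, 0.0144]
orientation: [-2.055, -2.374, 0.003]
contact_force: [-6.0, -6.3, 3.9]
grip_width: 0.0001
finger_force: 3.7
```

Request:
play_rows([
  [0,1,0,0],
  [0,0,0,0],
])

```text
time_s: 7.65
eef_pos: [0.5293, -0.1308, 0.0144]
orientation: [-2.054, -2.374, 0.004]
contact_force: [-8.3, -8.2, 5.7]
grip_width: 0.0007
finger_force: 5.3
```

Request:
play_rows([
  [0,1,0,0],
  [0,0,0,0],
])

```text
time_s: 7.85
eef_pos: [0.5295, -0.1308, 0.0144]
orientation: [-2.053, -2.374, 0.006]
contact_force: [-12.2, -8.8, 7.7]
grip_width: 0.0005
finger_force: 6.8
```

Request:
play_rows([
  [0,-10,0,0],
  [0,-10,0,0],
  [0,0,-40,0],
  [0,0,-50,0],
  [0,0,-50,0],
])

```text
time_s: 8.35
eef_pos: [0.5115, -0.1324, 0.1558]
orientation: [-2.055, -2.375, 0.0]
contact_force: [1.1, -0.4, 0.1]
grip_width: 0.0002
finger_force: 0.0
```

Request:
play_rows([
  [43,6,0,0],
  [43,6,0,0],
  [43,6,0,0],
  [43,6,0,0],
  [43,6,0,0],
])

```text
time_s: 8.85
eef_pos: [0.5108, 0.0861, 0.1548]
orientation: [2.056, 2.375, 0.002]
contact_force: [1.6, 0.7, -0.7]
grip_width: 0.0003
finger_force: 0.0
```

Request:
play_rows([
  [43,6,0,0],
  [43,6,0,0],
  [43,6,0,0],
  [43,6,0,0],
  [43,6,0,0],
], gripper=1)

```text
time_s: 9.35
eef_pos: [0.5095, 0.3034, 0.1547]
orientation: [-2.056, -2.376, -0.001]
contact_force: [0.3, -0.3, -0.3]
grip_width: 0.0383
finger_force: 0.0
```

Request:
play_rows([
  [0,0,0,-0.131],
  [0,0,0,-0.131],
  [0,0,0,-0.131],
  [0,0,0,-0.131],
  [0,0,0,-0.131],
])

```text
time_s: 9.85
eef_pos: [0.5097, 0.3015, 0.1545]
orientation: [-1.174, -2.914, -0.001]
contact_force: [0.2, -0.9, 0.1]
grip_width: 0.0782
finger_force: 0.0
```

Request:
play_rows([
  [0,0,0,-0.131],
  [0,0,0,-0.131],
  [0,0,0,-0.131],
  [0,0,0,-0.131],
  [0,0,0,0],
])

```text
time_s: 10.35
eef_pos: [0.5098, 0.3014, 0.1545]
orientation: [0.385, 3.118, 0.001]
contact_force: [-0.6, -0.5, -0.2]
grip_width: 0.0917
finger_force: 0.0
```

Run:
```python
from h import *
print(tool()[:2]);print(rows([(505,305,60,2.895),(505,305,10,2.895)]))
im,_=eyes.grab_frame("top");im2,_=eyes.grab_frame("side");print(bump(im))
cv2.imwrite("pics/top4.png",im);cv2.imwrite("pics/side4.png",im2)
print("narrow",seg("top",im,(343,372,190,245),.013)[0])
print("wide side",seg("side",im2,(230,300,268,318),.018)[0])
a=cv2.resize(im[165:235,235:315],None,fx=6,fy=6,interpolation=cv2.INTER_CUBIC);b=cv2.resize(im2[160:245,210:280],None,fx=4,fy=4,interpolation=cv2.INTER_CUBIC)
b=np.vstack([b,np.zeros((80,280,3),np.uint8)])
cv2.imwrite("pics/a4.png",np.clip(np.hstack([a,b])*1.6,0,255).astype(np.uint8))
b2=np.array([628.5,24])
for t in(1.68,1.713,1.74):
  R=np.array([[np.cos(t),-np.sin(t)],[np.sin(t),np.cos(t)]])
  P=[np.r_[b2+R@q,42]/1000 for q in([-155,105],[-155,5],[-5,105],[-5,5])];print(t,proj("top",P).round(1).tolist())
```

```text
(array([509.7503079 , 301.40731818, 154.54697406]), np.float64(2.895674734802218))
[[np.float64(5.5), np.float64(2.3), np.float64(94.5), np.float64(0.001)], [np.float64(0.0), np.float64(0.0), np.int64(50), 0.0]]
(np.uint64(70), array([[0.628 , 0.0228, 0.036 ]]))
narrow (array([ 526.5, -289.7]), array([ 27. , 118.4]), np.float32(-0.119), array([ 525.7, -289.7]))
wide side (array([506.9, 307.4]), array([ 49., 126.]), np.float32(-0.245), array([505.4, 308.5]))
1.68 [[306.2, 212.3], [301.1, 178.2], [254.3, 219.1], [249.9, 185.0]]
1.713 [[307.1, 210.3], [300.8, 176.5], [255.5, 218.9], [249.9, 185.0]]
1.74 [[307.8, 208.7], [300.6, 175.1], [256.5, 218.7], [250.0, 184.9]]
```

View pics/a4.png

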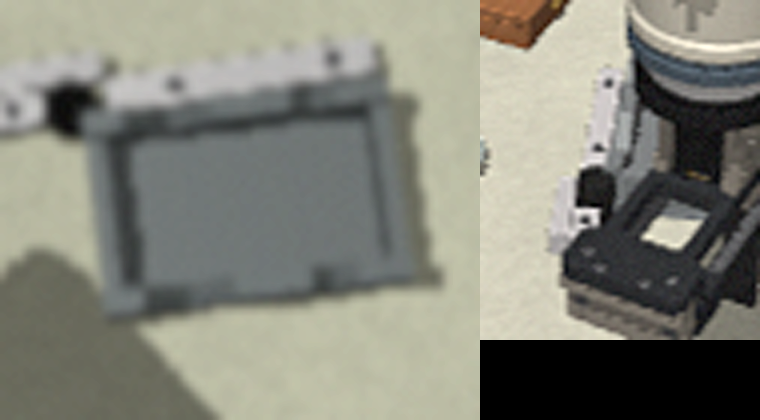

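The rack is flush along the fence, with the notches visible at crop pixels (160,120), (190,298), (300,97) and (335,280). I'll fit its edges for the seat positions while descending on the wide tube.

```bash
cat >> h.py <<'E'
def rackpose(im):
    r=im[...,2].astype(float)/np.maximum(im[...,0],1)
    r=cv2.GaussianBlur(r,(3,3),0);th=1.07
    def cross(v):  # first upward crossing walking outward
        i=np.argmax(v>th);return i-1+(th-v[i-1])/(v[i]-v[i-1])
    bot=np.array([(u,205+cross(r[205:230,u])) for u in range(260,298)])
    rt=np.array([(295+cross(r[v,295:318]),v) for v in range(188,207)])
    lf=np.array([(256-cross(r[v,256:235:-1]),v) for v in range(195,212)])
    out=[]
    for pts,z in((bot,0),(rt,.034),(lf,.034)):
        P=ray("top",pts,z)[:,:2]*1000;vx,vy,x0,y0=cv2.fitLine(P.astype(np.float32),cv2.DIST_HUBER,0,.01,.01).ravel()
        out.append((np.array([x0,y0]),np.array([vx,vy])))
    (pb,db),(pr,dr),(pl,dl)=out
    if db[1]<0: db=-db         # rack x axis = +world y
    t=np.arctan2(db[1],db[0]);ex=np.array([np.cos(t),np.sin(t)]);ey=np.array([-ex[1],ex[0]])
    xm=(pr@ex+pl@ex)/2+80      # bumper along ex
    ym=pb@ey-105
    return xm*ex+ym*ey,t,pl@ex-pr@ex,[np.arctan2(-d[0]*np.sign(d[1]+1e-9),1) for d in()]
E
python3 - <<'E'
from h import *
im=cv2.imread("pics/top4.png");b,t,w,_=rackpose(im);print(b,t,w)
c,s=np.cos(t),np.sin(t)
for q in((-47,55),(-117,55)): print(b+[c*q[0]-s*q[1],s*q[0]+c*q[1]])
# fence front edge: bright->dark
f=np.array([(u,172+int(np.argmin(np.diff(im[172:190,u,1].astype(int))))) for u in range(262,296)]);P=ray("top",f,.02)[:,:2];print("fence",np.polyfit(P[:,1],P[:,0],1))
E
```

```text
[635.2885    28.765139] 1.6630938 151.56989
[584.85443  -23.103968]
[591.3061  -92.80603]
fence [-0.13246771  0.6343892 ]
```

Request:
play_rows([
  [5.5,2,35,0],
  [0,0,35,0],
  [0,0,30,0],
  [0,0,25,0],
  [0,0,20,0],
])

```text
time_s: 10.95
eef_pos: [0.5046, 0.3044, 0.008]
orientation: [-0.394, -3.116, 0.001]
contact_force: [0.2, -0.0, -1.5]
grip_width: 0.0919
finger_force: 0.0
```

Request:
play_rows([
  [0,0,0,0],
  [0,0,0,0],
  [0,0,0,0],
  [0,0,0,0],
  [0,0,0,0],
], gripper=0.2, newtons=15)

```text
time_s: 11.45
eef_pos: [0.5057, 0.305, 0.0106]
orientation: [0.389, 3.116, 0.002]
contact_force: [0.9, -0.4, -0.4]
grip_width: 0.0539
finger_force: 0.0
```

Request:
play_rows([
  [0,0,0,0],
  [0,0,0,0],
  [0,0,0,0],
])

```text
time_s: 11.75
eef_pos: [0.5053, 0.3048, 0.0098]
orientation: [0.388, 3.117, 0.001]
contact_force: [-0.8, 1.3, 3.2]
grip_width: 0.0354
finger_force: 15.0
```

The wide tube is gripped at 35.4 mm. I'll cross-check the rack's pose before placing.

Run:
```python
from h import *
im=cv2.imread("pics/top4.png");im5,d=eyes.grab_frame("top");cv2.imwrite("pics/top5.png",im5);np.save("pics/top5.npy",d)
for I in(im,im5):
    r=cv2.GaussianBlur(I[...,2].astype(float)/np.maximum(I[...,0],1),(3,3),0)
    for u in(262,270,280,290,297): print(u,np.round(r[206:224,u],2).tolist(),I[206:224,u,1].tolist()) if I is im5 else 0
    b,t,w,_=rackpose(I);print(b,t,w)
    for nm,f in(("rt",lambda v:295+np.argmax(r[v,295:318]>1.07)),("lf",lambda v:256-np.argmax(r[v,256:235:-1]>1.07))):
        vs=np.arange(190,210);P=ray("top",np.c_[[f(v) for v in vs],vs],.034);print(nm,np.polyfit(P[:,0],P[:,1],1))
c=eyes.camera_info("top");K=c["mtx"];E=c["extrinsics"];v,u=np.mgrid[:384,:512]
P=(np.stack([(u-K[0,2])/K[0,0]*d,-(v-K[1,2])/K[1,1]*d,-d],-1)-E[:3,3])@E[:3,:3];np.save("pics/P5.npy",P)
m=(d>0)&(P[...,2]>.036)&(P[...,2]<.05)&(u>240)&(u<315)&(v>172)&(v<225)
Q=P[m];
lo=Q[Q[:,0]<.58];hi=Q[Q[:,0]>=.58]
print(len(lo),len(hi),np.polyfit(lo[:,1],lo[:,0],1),np.polyfit(hi[:,1],hi[:,0],1))
for A in(lo,hi): print(np.histogram(A[:,1]*1000,bins=np.arange(-150,50,6)))
```

```text
[635.2885    28.765139] 1.6630938 151.56989
rt [ 0.09332563 -0.18840626]
lf [ 0.1030563 -0.0385595]
262 [0.95, 0.95, 0.94, 0.95, 0.94, 0.94, 0.94, 0.94, 0.94, 0.96, 1.01, 1.09, 1.13, 1.14, 1.14, 1.14, 1.14, 1.14] [76, 75, 75, 76, 76, 74, 64, 52, 47, 44, 43, 62, 90, 111, 119, 120, 120, 119]
270 [0.95, 0.94, 0.94, 0.94, 0.94, 0.94, 0.94, 0.93, 0.95, 1.01, 1.09, 1.13, 1.14, 1.14, 1.14, 1.14, 1.14, 1.13] [75, 75, 75, 75, 74, 70, 66, 63, 61, 62, 81, 103, 113, 117, 118, 118, 116, 116]
280 [0.96, 0.95, 0.94, 0.94, 0.93, 0.94, 0.94, 0.95, 1.0, 1.09, 1.14, 1.14, 1.14, 1.14, 1.13, 1.13, 1.14, 1.14] [75, 73, 75, 74, 75, 75, 76, 69, 58, 69, 97, 114, 118, 117, 118, 117, 117, 119]
290 [0.95, 0.94, 0.94, 0.95, 0.94, 0.94, 0.96, 1.03, 1.11, 1.14, 1.14, 1.13, 1.14, 1.14, 1.14, 1.14, 1.14, 1.14] [74, 74, 72, 64, 56, 54, 52, 53, 73, 102, 116, 120, 119, 120, 121, 120, 118, 118]
297 [0.95, 0.95, 0.95, 0.95, 0.94, 0.96, 1.02, 1.1, 1.14, 1.14, 1.14, 1.14, 1.14, 1.14, 1.14, 1.14, 1.14, 1.14] [73, 73, 74, 74, 73, 67, 60, 78, 104, 116, 118, 118, 117, 117, 119, 120, 120, 120]
[635.0525    28.890722] 1.6657321 
[... 193 characters left out ...]
8, 10,  9,
        7,  0,  0,  0,  0,  0, 10,  9,  8, 10,  8,  0,  0,  0,  0,  0]), array([-150, -144, -138, -132, -126, -120, -114, -108, -102,  -96,  -90,
        -84,  -78,  -72,  -66,  -60,  -54,  -48,  -42,  -36,  -30,  -24,
        -18,  -12,   -6,    0,    6,   12,   18,   24,   30,   36,   42,
         48]))
(array([ 0,  0,  0,  5, 17, 11,  8,  8, 10,  8,  1,  6, 12, 10,  8,  9, 10,
       10,  8,  2,  0,  0,  0,  0,  4,  9,  9, 12, 19, 12, 15,  9,  0]), array([-150, -144, -138, -132, -126, -120, -114, -108, -102,  -96,  -90,
        -84,  -78,  -72,  -66,  -60,  -54,  -48,  -42,  -36,  -30,  -24,
        -18,  -12,   -6,    0,    6,   12,   18,   24,   30,   36,   42,
         48]))
```

Run:
```python
from h import *
im0=cv2.imread("pics/top0.png");im5=cv2.imread("pics/top5.png")
def sub(v,th,up):
    v=v if up else -v;th=th if up else -th
    i=np.argmax(v>th);return i-1+(th-v[i-1])/(v[i]-v[i-1])
for nm,im in(("0",im0),("5",im5)):
    r=cv2.GaussianBlur(im[...,2].astype(float)/np.maximum(im[...,0],1),(3,3),0)
    print(np.round(r[168:192,280],2).tolist(),im[168:192,280,1].tolist())
    us=np.arange(260,296)
    bk=np.array([(u,165+sub(r[165:182,u],1.07,False)) for u in us]);P=ray("top",bk,.02);print(nm,"back",np.polyfit(P[:,1],P[:,0],1))
    if nm=="0":
        fr=np.array([(u,177+sub(r[177:195,u],1.07,True)) for u in us])
        for z in(0,.02):P=ray("top",fr,z);print("front",z,np.polyfit(P[:,1],P[:,0],1))
    else:
        g=im[...,1].astype(float);fr=np.array([(u,174+sub(g[174:192,u],105,False)) for u in us]);P=ray("top",fr,.02);print("front/wall",np.polyfit(P[:,1],P[:,0],1),np.round(P[::5,0],4))
```

```text
[1.14, 1.14, 1.15, 1.14, 1.11, 1.07, 1.03, 1.01, 1.01, 1.01, 1.01, 1.03, 1.08, 1.12, 1.14, 1.14, 1.14, 1.14, 1.14, 1.14, 1.14, 1.14, 1.13, 1.14] [103, 103, 103, 105, 105, 107, 107, 106, 105, 106, 100, 76, 65, 85, 102, 104, 104, 104, 104, 104, 106, 106, 106, 105]
0 back [-0.13593819  0.65161076]
front 0 [-0.13846458  0.63484976]
front 0.02 [-0.13846458  0.63158095]
[1.14, 1.14, 1.14, 1.13, 1.11, 1.07, 1.03, 1.01, 1.01, 1.01, 1.01, 0.99, 0.97, 0.95, 0.94, 0.93, 0.93, 0.94, 0.94, 0.95, 0.95, 0.95, 0.95, 0.95] [116, 115, 116, 116, 119, 120, 120, 118, 117, 118, 113, 94, 74, 72, 71, 59, 41, 42, 61, 73, 75, 75, 75, 74]
5 back [-0.13257205  0.65193731]
front/wall [-0.11164188  0.63923876] [0.6376 0.6496 0.6414 0.6418 0.6451 0.6482 0.6741 0.6515]
```

Run:
```python
from h import *
im5=cv2.imread("pics/top5.png");P5=np.load("pics/P5.npy")
for u in(258,266,274,282,290,297): print(u,im5[168:190,u,1].tolist(),(P5[168:190,u,2]*1000).round().astype(int).tolist())
a=im5[160:222,232:312];cv2.imwrite("pics/a5.png",np.clip(cv2.resize(a,None,fx=9.6,fy=9.6,interpolation=cv2.INTER_LANCZOS4).astype(float)*1.7,0,255).astype(np.uint8))
```

```text
258 [117, 118, 117, 118, 116, 117, 116, 110, 105, 110, 118, 122, 121, 116, 99, 71, 50, 43, 38, 35, 49, 67] [-1, -1, 0, -2, 2, -1, 2, 3, 0, 20, 18, 24, 23, 20, 19, 32, 36, 37, 33, 16, 12, 10]
266 [116, 116, 116, 116, 115, 115, 116, 115, 118, 117, 112, 109, 109, 92, 70, 62, 62, 55, 44, 45, 63, 73] [3, 1, -2, 1083, 2, 0, 1, 20, 18, 19, 20, 21, 23, 20, 32, 31, 29, 32, 21, 12, 8, 5]
274 [116, 116, 116, 116, 115, 117, 119, 120, 119, 118, 117, 115, 98, 80, 73, 71, 54, 37, 43, 62, 73, 75] [-2, 1, -2, 1, -1, 0, 21, 24, 22, 18, 20, 19, 42, 45, 42, 44, 40, 16, 8, 5, 4, 11]
282 [118, 118, 117, 115, 108, 110, 115, 117, 117, 115, 105, 88, 72, 69, 66, 54, 41, 48, 65, 73, 75, 74] [-1, 2, 0, -1, 1, 22, 15, 21, 21, 14, 24, 46, 43, 42, 42, 37, 17, 9, 10, 10, 8, 9]
290 [119, 118, 117, 111, 105, 87, 67, 71, 90, 89, 74, 66, 66, 65, 53, 39, 44, 61, 72, 75, 73, 75] [4, 1, -3, -3, 25, 23, 21, 20, 21, 20, 43, 41, 44, 41, 38, 18, 5, 6, 9, 10, 7, 11]
297 [120, 122, 122, 116, 101, 91, 91, 92, 82, 70, 70, 72, 70, 64, 62, 65, 67, 66, 67, 63, 61, 59] [1, 0, 4, 2, 2, 2, 21, 21, 15, 39, 41, 44, 40, 42, 36, 36, 35, 36, 35, 34, 35, 33]
```

View pics/a5.png

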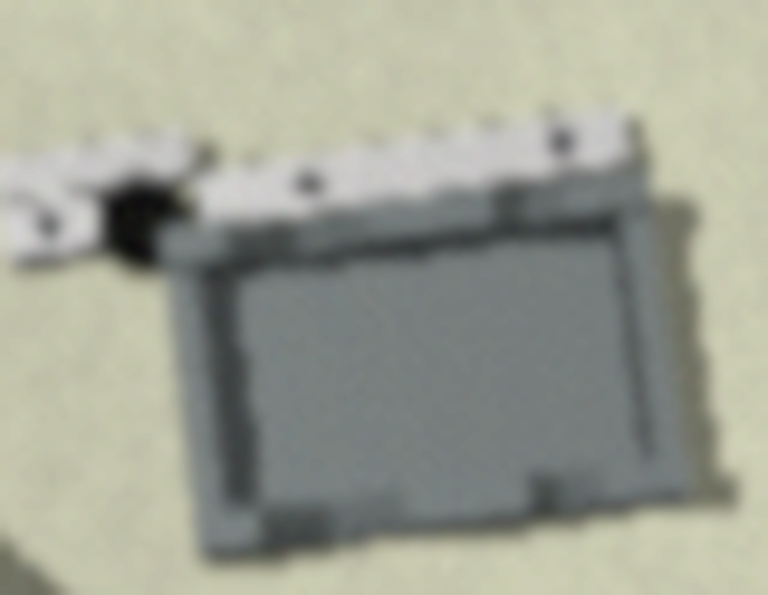

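The zoom shows the rack flush against the fence: the wall edge from (165,235) to (640,170) is parallel to the bar. V-bottoms are near (298,236), (332,515), (528,200) and (562,490). I'll turn those into seat positions.

Run:
```python
from h import *
f=lambda x,y:(232+x/9.6-.5,160+y/9.6-.5)
for nm,a,b,z in(("wide",(298,236),(332,515),.022),("narrow",(528,200),(562,490),.033)):
    A=ray("top",f(*a),z)[0]*1000;C=ray("top",f(*b),z)[0]*1000;print(nm,A,C,(A+C)/2,np.arctan2(*(A-C)[1::-1]))
for nm,q in(("wallTL",(165,235)),("TR",(640,170)),("BL",(210,545)),("BR",(688,490))): print(nm,ray("top",f(*q),.042)[0]*1000)
p,y,_=tool();print(p,y,sense()["finger_force"])
```

```text
wide [629.09110647 -18.28260792  22.        ] [542.63968994 -26.6081026   22.        ] [585.86539821 -22.44535526  22.        ] 0.09600651891367112
narrow [636.68457128 -88.79888238  33.        ] [547.74593343 -96.12000019  33.        ] [592.21525235 -92.45944129  33.        ] 0.08213133142593547
wallTL [627.25841214  21.9372251   42.        ]
TR [ 643.51068453 -122.36939347   42.        ]
BL [532.95238587  10.18958712  42.        ]
BR [ 546.12927196 -133.04869034   42.        ]
[505.32404284 304.82978845   9.8186705 ] 2.8937054466441308 14.999665170907974
```

Request:
play_rows([
  [0,0,-20,0],
  [0,0,-30,0],
  [0,0,-35,0],
  [0,0,-25,0],
  [0,0,0,0],
], newtons=20)

```text
time_s: 12.3
eef_pos: [0.507, 0.3058, 0.1228]
orientation: [0.388, 3.113, 0.005]
contact_force: [0.2, 0.3, -1.2]
grip_width: 0.0356
finger_force: 20.0
```

Request:
play_rows([
  [-19.8,-37.4,0,0],
  [-19.8,-37.4,0,0],
  [-19.8,-37.4,0,0],
  [-19.8,-37.4,0,0],
  [-19.8,-37.4,0,0],
])

```text
time_s: 12.8
eef_pos: [0.5545, 0.0974, 0.118]
orientation: [-0.388, -3.116, 0.001]
contact_force: [0.5, -0.8, -2.5]
grip_width: 0.0353
finger_force: 20.0
```

Request:
play_rows([
  [-19.8,-37.4,0,0],
  [-19.8,-37.4,0,0],
  [-19.8,-37.4,0,0],
  [0,0,0,-0.12],
  [0,0,0,-0.12],
])

```text
time_s: 13.3
eef_pos: [0.5845, -0.0258, 0.1177]
orientation: [-0.009, -3.139, -0.0]
contact_force: [-0.6, 0.5, -2.2]
grip_width: 0.0355
finger_force: 20.0
```

Request:
play_rows([
  [0,0,0,-0.12],
  [0,0,0,0],
  [0,0,0,0],
])

```text
time_s: 13.6
eef_pos: [0.5846, -0.0241, 0.1184]
orientation: [0.171, -3.135, -0.0]
contact_force: [-0.2, 0.8, -1.8]
grip_width: 0.0353
finger_force: 20.0
```

Run:
```python
from h import *
print(tool()[:2],sense()["grip_width"]);print(rows([(586,-23,70,3.25),(586,-23,42,3.25)]))
```

```text
(array([584.62985085, -24.13660805, 118.43727387]), np.float64(-3.032804590584746)) 0.0352884842797057
[[np.float64(-1.5), np.float64(1.0), np.float64(48.4), np.float64(-6.283)], [np.float64(-0.0), np.float64(0.0), np.int64(28), 0.0]]
```

Request:
play_rows([
  [-1.4,1,25,0],
  [0,0,20,0],
  [0,0,12,0],
  [0,0,6,0],
  [0,0,4,0],
])

```text
time_s: 14.1
eef_pos: [0.5866, -0.023, 0.0522]
orientation: [0.175, -3.136, -0.0]
contact_force: [0.2, -0.3, -1.7]
grip_width: 0.0351
finger_force: 20.0
```

Request:
play_rows([
  [0,0,3,0],
  [0,0,3,0],
  [0,0,2,0],
  [0,0,2,0],
  [0,0,0,0],
])

```text
time_s: 14.6
eef_pos: [0.5866, -0.023, 0.0425]
orientation: [0.176, -3.137, -0.0]
contact_force: [0.3, 0.7, -2.0]
grip_width: 0.0353
finger_force: 20.0
```

Run:
```python
from h import *
print(tool()[0],sense()["contact_force"],sense()["moment"])
im,_=eyes.grab_frame("top");im2,_=eyes.grab_frame("side")
a=cv2.resize(im[160:225,230:315],None,fx=5,fy=5,interpolation=cv2.INTER_CUBIC);b=cv2.resize(im2[165:245,215:310],None,fx=4,fy=4,interpolation=cv2.INTER_CUBIC)[:325,:375]
b=np.vstack([b,np.zeros((5,b.shape[1],3),np.uint8)])
cv2.imwrite("pics/a6.png",np.clip(np.hstack([a,b])*1.6,0,255).astype(np.uint8))
```

```text
[586.56013445 -23.04908182  42.51221176] [ 0.31830215  0.65542984 -2.02007811] [ 0.09074295 -0.17026512 -0.03141434]
```

Request:
play_rows([
  [0,0,1,0],
  [0,0,1,0],
  [0,0,1,0],
  [0,0,0,0],
])

```text
time_s: 15.1
eef_pos: [0.5866, -0.023, 0.0395]
orientation: [0.176, -3.137, -0.0]
contact_force: [1.0, 0.3, -1.6]
grip_width: 0.0357
finger_force: 20.0
```

Request:
play_rows([
  [0,0,1,0],
  [0,0,1,0],
  [0,0,0,0],
])

```text
time_s: 15.4
eef_pos: [0.5868, -0.0226, 0.0383]
orientation: [-0.176, 3.136, 0.001]
contact_force: [-2.3, 3.4, 6.0]
grip_width: 0.0354
finger_force: 20.0
```

Request:
play_rows([
  [0,1,0,0],
  [0,0,0.7,0],
  [0,0,0,0],
])

```text
time_s: 15.7
eef_pos: [0.5868, -0.0219, 0.0376]
orientation: [-0.176, 3.136, 0.0]
contact_force: [-2.5, 1.3, 9.5]
grip_width: 0.0354
finger_force: 20.0
```

Request:
play_rows([
  [0,0.5,0.5,0],
  [0,0,0,0],
])

```text
time_s: 15.9
eef_pos: [0.5868, -0.0217, 0.0374]
orientation: [-0.176, 3.136, -0.0]
contact_force: [-3.4, 0.1, 11.3]
grip_width: 0.0353
finger_force: 20.0
```

Run:
```python
from h import *
print(tool()[:2],sense()["contact_force"],sense()["moment"])
```

```text
(array([586.81001039, -21.71135787,  37.37360042]), np.float64(-3.0295608372766565)) [-3.44159793  0.08488067 11.31813109] [-0.05522641  0.5365132  -0.18779176]
```

The tube is seated: z matches the prediction and the sideways force is near zero. I'll ease off, release and retreat.

Request:
play_rows([
  [0,0,-1.5,0],
  [0,0,0,0],
  [0,0,0,0],
], gripper=0.55)

```text
time_s: 16.2
eef_pos: [0.5864, -0.0216, 0.0377]
orientation: [0.176, -3.137, 0.0]
contact_force: [-0.6, 0.0, 0.1]
grip_width: 0.0506
finger_force: 0.0
```

Request:
play_rows([
  [0,0,-5,0],
  [0,0,-20,0],
  [0,0,-30,0],
  [0,0,-40,0],
  [0,0,-20,0],
])

```text
time_s: 16.7
eef_pos: [0.5877, -0.0216, 0.1561]
orientation: [-0.176, 3.133, -0.001]
contact_force: [-0.3, -0.2, -0.2]
grip_width: 0.0507
finger_force: 0.0
```

Run:
```python
from h import *
p,y,_=tool();print(p,y%(2*np.pi))
c,s=np.cos(y),np.sin(y);d=np.array([526,-289.6])-p[:2];print("to narrow",c*d[0]+s*d[1],s*d[0]-c*d[1],"turn",y%(2*np.pi)-(np.pi-.12))
```

```text
[587.68459496 -21.64978082 156.11704137] 3.2538000449921323
to narrow 91.2996261540376 -259.35822230678673 turn 0.23220739140233926
```

Request:
play_rows([
  [15.2,-43.2,0,0],
  [15.2,-43.2,0,0],
  [15.2,-43.2,0,0],
  [15.2,-43.2,0,0],
  [15.2,-43.2,0,0],
], gripper=0.9)

```text
time_s: 17.2
eef_pos: [0.5345, -0.2464, 0.1532]
orientation: [-0.177, 3.136, -0.0]
contact_force: [-0.0, -0.2, -1.3]
grip_width: 0.0826
finger_force: 0.0
```

Request:
play_rows([
  [15.2,-43.2,0,0],
  [0,0,0,0.12],
  [0,0,0,0.112],
  [0,0,0,0],
  [0,0,0,0],
])

```text
time_s: 17.7
eef_pos: [0.5248, -0.2892, 0.153]
orientation: [-0.183, -3.136, -0.0]
contact_force: [0.4, 0.8, 0.0]
grip_width: 0.0831
finger_force: 0.0
```

Run:
```python
from h import *
p,y,_=tool();print(p,y%(2*np.pi))
c,s=np.cos(y),np.sin(y);d=np.array([526,-289.6])-p[:2];print("to narrow",c*d[0]+s*d[1],s*d[0]-c*d[1])
im,_=eyes.grab_frame("top");im2,_=eyes.grab_frame("side");cv2.imwrite("pics/top7.png",im);cv2.imwrite("pics/side7.png",im2)
a=cv2.resize(im[160:225,230:315],None,fx=5,fy=5,interpolation=cv2.INTER_CUBIC);b=cv2.resize(im2[165:245,215:308],None,fx=4,fy=4,interpolation=cv2.INTER_CUBIC)
a=np.vstack([a,np.zeros((20,425,3),np.uint8)]);b=np.vstack([b,np.zeros((25,372,3),np.uint8)])
cv2.imwrite("pics/a7.png",np.clip(np.hstack([a,b])*1.5,0,255).astype(np.uint8))
```

```text
[ 524.80811561 -289.2403582   152.96890069] 3.0251879874844203
to narrow -1.2255879630772257 -0.21878017385853768
```

View pics/a7.png

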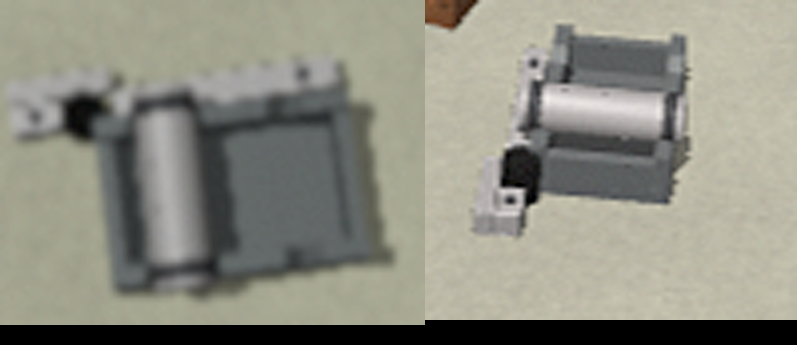

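The wide tube lies in both wide notches, roughly centred, and the rack is still flush. Next I'll pick up the narrow tube.

Request:
play_rows([
  [-1.2,0,40,0],
  [0,0,45,0],
  [0,0,35,0],
  [0,0,15,0],
  [0,0,8,0],
])

```text
time_s: 18.3
eef_pos: [0.5256, -0.2889, 0.0087]
orientation: [-0.186, -3.134, -0.001]
contact_force: [-0.4, 0.4, 0.3]
grip_width: 0.0828
finger_force: 0.0
```

Request:
play_rows([
  [0,0,4,0],
  [0,0,2,0],
  [0,0,0,0],
  [0,0,0,0],
  [0,0,0,0],
], gripper=0.1, newtons=15)

```text
time_s: 18.8
eef_pos: [0.5265, -0.2898, 0.0047]
orientation: [0.188, 3.135, -0.001]
contact_force: [0.0, -0.1, -0.8]
grip_width: 0.045
finger_force: 0.0
```

Request:
play_rows([
  [0,0,0,0],
  [0,0,0,0],
  [0,0,0,0],
])

```text
time_s: 19.1
eef_pos: [0.5261, -0.2895, 0.004]
orientation: [0.188, 3.136, -0.0]
contact_force: [-0.5, 0.8, 2.3]
grip_width: 0.0253
finger_force: 15.0
```

Run:
```python
from h import *
print(tool()[:2])
im=cv2.imread("pics/top7.png")
# wide tube in the rack: bright silver blob, axis at z=.0455
m=np.zeros(im.shape[:2],np.uint8);q=im[172:225,250:280].astype(int);m[172:225,250:280]=((q[...,1]>82)&(q[...,2]-q[...,0]<5))
m=cv2.morphologyEx(m,cv2.MORPH_OPEN,np.ones((3,3),np.uint8));n,l,st,_=cv2.connectedComponentsWithStats(m);k=1+st[1:,4].argmax();print(st[k]);print(axis("top",l==k,.05))
```

```text
(array([ 526.09377455, -289.5151982 ,    4.01778076]), np.float64(3.0217847072801196))
[258 182  11  31 266]
(array([587.4, -19.2]), array([87.5, 25.8]), np.float32(0.082), array([587.5, -19.1]))
```

Request:
play_rows([
  [0,0,-20,0],
  [0,0,-35,0],
  [0,0,-35,0],
  [0,0,-20,0],
  [0,0,0,0],
], newtons=20)

```text
time_s: 19.6
eef_pos: [0.5278, -0.2905, 0.1167]
orientation: [0.188, 3.131, -0.003]
contact_force: [-0.1, -1.4, -0.6]
grip_width: 0.0252
finger_force: 20.0
```

Request:
play_rows([
  [-8.8,41,0,0],
  [-8.8,41,0,0],
  [-8.8,41,0,0],
  [-8.8,41,0,0],
  [-8.8,41,0,0],
])

```text
time_s: 20.1
eef_pos: [0.5935, -0.0895, 0.1121]
orientation: [-0.188, -3.134, -0.0]
contact_force: [0.0, -0.3, -0.7]
grip_width: 0.0252
finger_force: 20.0
```

Request:
play_rows([
  [0,0,0,-0.114],
  [0,0,0,-0.114],
  [0,0,0,0],
  [0,0,0,0],
])

```text
time_s: 20.5
eef_pos: [0.5935, -0.0912, 0.1127]
orientation: [0.165, -3.136, -0.001]
contact_force: [0.0, -0.1, -1.6]
grip_width: 0.0253
finger_force: 20.0
```

Run:
```python
from h import *
p,y,_=tool();print(p,y%(2*np.pi),sense()["grip_width"])
c,s=np.cos(y),np.sin(y);d=np.array([593.5,-91.3])-p[:2];print(c*d[0]+s*d[1],s*d[0]-c*d[1],p[2]-40.4)
```

```text
[593.4843289  -91.16752968 112.65141746] 3.246453010330467 0.025256310453916877
-0.0017195775916385957 -0.13338295663331826 72.25141745745537
```

Request:
play_rows([
  [0,0,25,0],
  [0,0,20,0],
  [0,0,12,0],
  [0,0,5,0],
  [0,0,4,0],
])

```text
time_s: 21.0
eef_pos: [0.5943, -0.0914, 0.0476]
orientation: [0.168, -3.137, -0.0]
contact_force: [0.2, -0.2, -0.6]
grip_width: 0.0255
finger_force: 20.0
```

Request:
play_rows([
  [0,0,2,0],
  [0,0,1.5,0],
  [0,0,1,0],
  [0,0,0,0],
])

```text
time_s: 21.4
eef_pos: [0.5944, -0.0912, 0.0437]
orientation: [-0.17, 3.137, -0.0]
contact_force: [-0.3, 0.8, -1.6]
grip_width: 0.0254
finger_force: 20.0
```

Request:
play_rows([
  [0,0,1,0],
  [0,0,0.7,0],
  [0,0,0,0],
])

```text
time_s: 21.7
eef_pos: [0.5942, -0.0912, 0.0417]
orientation: [0.17, -3.137, -0.0]
contact_force: [0.0, -0.1, -1.7]
grip_width: 0.0254
finger_force: 20.0
```

Request:
play_rows([
  [0,0,1,0],
  [0,0,0.5,0],
  [0,0,0,0],
])

```text
time_s: 22.0
eef_pos: [0.5944, -0.0912, 0.0405]
orientation: [-0.17, 3.137, -0.0]
contact_force: [-0.9, 0.6, 3.9]
grip_width: 0.0255
finger_force: 20.0
```

Request:
play_rows([
  [0,0,0.8,0],
  [0,0,0,0],
])

```text
time_s: 22.2
eef_pos: [0.5944, -0.0912, 0.0403]
orientation: [-0.17, 3.137, 0.0]
contact_force: [-3.4, 0.1, 10.1]
grip_width: 0.0254
finger_force: 20.0
```

The narrow tube is seated at z 40.3 with no sideways force. I'll release it and retreat.

Request:
play_rows([
  [0,0,-1,0],
  [0,0,0,0],
  [0,0,0,0],
], gripper=0.42)

```text
time_s: 22.5
eef_pos: [0.5942, -0.0912, 0.0403]
orientation: [-0.17, 3.137, -0.0]
contact_force: [0.3, -0.2, 0.2]
grip_width: 0.0385
finger_force: 0.0
```

Request:
play_rows([
  [0,0,-5,0],
  [0,0,-20,0],
  [0,0,-40,0],
  [0,0,-50,0],
  [0,0,-30,0],
])

```text
time_s: 23.0
eef_pos: [0.5953, -0.0914, 0.1891]
orientation: [-0.17, 3.134, -0.001]
contact_force: [0.4, -0.2, -0.2]
grip_width: 0.0385
finger_force: 0.0
```

Request:
play_rows([
  [20,-40,0,0],
  [20,-40,0,0],
  [20,-40,0,0],
  [20,-40,0,0],
  [20,-40,0,0],
])

```text
time_s: 23.5
eef_pos: [0.5156, -0.3024, 0.1858]
orientation: [-0.17, 3.137, -0.0]
contact_force: [0.2, -0.5, -0.9]
grip_width: 0.0389
finger_force: 0.0
```

Run:
```python
from h import *
print(tool()[0],sense()["contact_force"])
im,_=eyes.grab_frame("top");im2,_=eyes.grab_frame("side");cv2.imwrite("pics/top8.png",im);cv2.imwrite("pics/side8.png",im2)
a=cv2.resize(im[160:225,230:315],None,fx=5,fy=5,interpolation=cv2.INTER_CUBIC);b=cv2.resize(im2[165:245,215:308],None,fx=4,fy=4,interpolation=cv2.INTER_CUBIC)
a=np.vstack([a,np.zeros((20,425,3),np.uint8)]);b=np.vstack([b,np.zeros((25,372,3),np.uint8)])
cv2.imwrite("pics/a8.png",np.clip(np.hstack([a,b])*1.5,0,255).astype(np.uint8))
```

```text
[ 515.59115064 -302.38013685  185.79755827] [ 0.19733444 -0.48873314 -0.93488599]
```

View pics/a8.png

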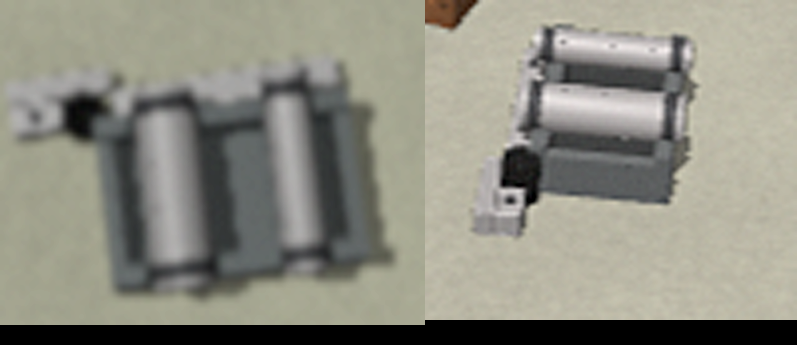

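Both tubes lie in their own notch pairs, square and within about 3 mm of centre, and the rack is flush. The arm is clear, so I'm handing in.

```bash
python3 -c "
from rig import job
print(job.job_done())"
```

```text
the job is handed in; nothing more can be done
None
```

I handed the job in at about 23.5 s of the 72 s limit: the rack is turned and pressed against the fence (0.03–0.045 rad off flush in the images, limit 0.06), and both tubes rest in their own notches, released. I don't have the verdict.

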